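Stack the clean tote on the loaded one

TASK

Take the empty tote off the sloping draining rack and stack it on the tote that holds the crab legs, turned so that the two low fronts are at opposite ends and its four feet sit down in the shallow seats of the lower rim, not nested inside it. Set it down gently, level and fully seated, and let go; do not shift the loaded tote or disturb the tubs and shears standing around.

Things in the scene. Friction and masses are not known exactly. Their poses are not given: they have to be found in the camera images.
- clean_tote: empty white two-compartment tote, 0.3 kg, 210x166 mm over all, 80 high; floor 180x120x4, 4 mm walls lean out 8 deg. Origin: centre of underside; x along its length, y across, z out of its mouth. Starts loose on the rack, tilted 30 deg: +x points up the slope, away from the robot. Hangs level from its grip
- clean_front (a point): middle of the empty tote's low front edge: the end wall at +x, dipped to 55 mm (97.5 mm along x, 55 up); the back wall at -x is full height
- clean_grip (a point): pinch point on the empty tote, 34 mm over its origin, in its middle wall: a plain divider across the tote, 10 mm thick (along x), y -58 to 58, top at z = 50. One finger goes in each compartment (81 mm wide at the floor), closing along x, tool along -z; on the rack the divider leans 30 deg, top toward the robot
- clean_foot (a point): underside of one of the empty tote's four feet (x 60, y 68, z 6 mm). Feet are 18 mm wide along x, at x = +60 and -20 on both long sides, and stick out to y = +-77
- loaded_tote: tote of the same shape, size and axes, standing loose on the work surface, two crab legs in it (below 30 mm), about 0.9 kg. Stacked right, the empty tote's x axis points the reverse way to this one's and its origin is 66 mm straight above this origin, with about 5 mm play in x and y. Turned the same way round it nests at 56 mm
- loaded_front (a point): middle of the loaded tote's low front edge (97.5 mm along its +x, 55 up)
- loaded_seat (a point): floor of one of the four rim seats (x -60, y 73, z 72 mm). Seats are 30 mm wide along x and 8 mm deep, at x = -60 and +20 on both long rims; the slots at x = +60 and -20 open into deep channels (24 wide) that let a tote nest
- rack: fixed steel draining rack, 175x130 mm, about 115 mm high at the back; origin on the work surface under its middle, where the slatted slope is 66 mm up; it rises 30 deg toward its +x; lip 10 mm high at its low -x end, which holds the tote's back end
- tub_lidded: bystander: white tub with press lid, 99 mm across, 52 mm high; origin under its centre
- tub_open: bystander: open white tub with roe, 100 mm across, 55 mm high; origin under its centre
- shears: bystander: shears with black handles lying flat, 184 x 73 x 9 mm; origin under its middle

How it is judged:
By the outcome, as a careful person would: the job done as asked, in the order asked, and still so for the second after the job is handed in, with the robot touching nothing.
It also fails if it takes over 46 s, if anything falls off the work surface, if the arm or the gripper's body presses on something with over 40 N, if the wrist force passes 120 N, or if a joint passes its speed limit or range.

ROBOT

A 7-joint arm with a two-finger parallel gripper is mounted at the origin on the work surface; the furniture and walls round the work are solid. World frame = base frame: x ahead of the robot, y to its left, z up, the work surface at z = 0. Lengths are in m, angles in rad, forces in N, time in s.
With the tool pointing down it reaches from about 0.425 to 0.925 m from the base axis. Payload 6.8 kg.
Tool frame: the origin (TCP) lies midway between the tips of the shut fingers; the grasp point (between the pads) lies 19 mm behind it; z points along the fingers, y is the line along which they close (so a half turn about z gives the same grasp; the last joint's range is limited). The gripper opens to 85 mm and grips with 20 to 120 N. Pads are 22 mm wide; open, the fingers measure 114 mm over their backs; the gripper's body (76 mm by 85 mm) begins 54 mm behind the grasp point. The pads swing forward as they close: fully open they stand 13 mm farther back than shut.
Start: joints at [-1.43, 0.477, 0.022, 1.555, -0.011, 1.109, -0.083], TCP at [0.166, 0.654, 0.231] pointing down, gripper open.
Joint ranges: [-2.96, 2.96], [-0.34, 2.1], [-1.41, 1.46], [0.24, 2.44], [-1.37, 4.51], [0.17, 1.92], [-2.96, 2.96]. Speed limits (rad/s): [2.39, 2.39, 3.14, 3.14, 3.14, 3.14, 3.14].

INTERFACE

Orientations are given as a unit quaternion [w, x, y, z].
In Python, from workcell import get_obs, imaging, job gives the robot as it stands.
- The arm moves only by the shell command python3 -m handwheel 'ROWS' [FORCE]. ROWS is JSON, a list that holds one entry, the list of rows, each a list of 5 numbers: the shift along the world's x, y, z each as a share of 400 mm, from -1 to 1, then the turn about the world's z as a share of 180 degrees, from -1 to 1, then the closure, from 0 (fully open) to 1 (shut). A call has exactly 8 rows; each row is the pose to reach, as a shift and turn from the pose commanded when the call began, turning the shorter way round; what a row does not reach only later rows make up. A row lasts 1/12 s, in which the tool goes at most 41.7 mm and 7.16 degrees, less where a joint would pass 70% of its speed; a pose out of reach is approached as far as the arm can. A call with a number of a shift or a turn outside -1 to 1 is refused whole. A call with a gripper value outside its range is refused whole. The fingers move at their own pace and stop on an object; FORCE is the grip in N (left out, the last holds). Time passes only in rows, so rows that repeat a pose let the fingers close, or fill a call up. It gives the time, the measured TCP pose, the force, the opening and the grip force at its end, in the units of the state.
- get_obs(): the state, without advancing time (a new reading comes with each control period).
- imaging.grab_frame(name): name is "scene" or "top"; returns (picture, depth): 480x640x3 uint8, red, green, blue; 480x640 float32, m along the optical axis (not along the pixel's ray), 0 where there is no reading.
- imaging.calibration(name): a dict with "fovy" (degrees; the focal length in pixels is half the picture's height over the tangent of half this angle, whatever the lens; pixels are square), "cx", "cy" (the principal point, pixels), "view" (4x4, takes a point from world to camera coordinates). Camera axes: x right, y down, z forward; pixel columns grow to the right and rows downward; lengths in m; the calibration is good to about 2 mm. A picture is of the moment at which its call begins. calibration takes no time and is no camera call.
- job.hand_in(): hands the job in; it is judged then, once.
The state is a dict: "time_s": time; "joints": joint angles; "joint_vel": joint speeds; "joint_efforts": joint torques, N m; "position": TCP position; "ee_rot": TCP orientation; "wrist_force": force on the tool from outside, world axes, zero at the start; "moment": the same for the moment, N m; "grip_width": opening from 0.0 (shut) to 1.0 (fully open); "gripper_force": force on a finger pad.
Only numpy, scipy, OpenCV 4.12 (cv2) and the standard library are available. Lean on these libraries where they do the work, as an engineer would, in place of code of your own. Each camera call takes 0.05 s, during which the arm holds its last target. There are 200 camera calls.

## Working session

There is one attempt and no reset: what is moved stays moved. The work goes in short steps, Python scripts to look and compute and a shell command to move; the robot and the scene stay as the last step left them, time stands still between calls to the robot, and variables do not carry over. Pictures are saved under pics/ and viewed, at most 10 in all, crops included, and the job is handed in when it is done.

```bash
mkdir -p pics; ls; python3 - <<'E'
from workcell import get_obs, imaging, job
import cv2,numpy as np
o=get_obs();print({k:np.round(v,3).tolist() for k,v in o.items()})
for n in("scene","top"):
    p,d=imaging.grab_frame(n);cv2.imwrite(f"pics/{n}0.png",p[:,:,::-1]);np.savez(f"pics/{n}0.npz",p=p,d=d)
    c=imaging.calibration(n);print(n,c["fovy"],c["cx"],c["cy"],np.round(c["view"],4).tolist(),(d>0).mean())
E
```

```text
pics
{'time_s': 0.0, 'joints': [-1.43, 0.478, 0.022, 1.556, -0.012, 1.109, -0.083], 'joint_vel': [0.0, -0.001, -0.0, 0.001, -0.001, -0.001, 0.0], 'joint_efforts': [0.0, -59.646, 1.608, -28.119, 0.013, 0.009, 0.0], 'position': [0.166, 0.654, 0.23], 'ee_rot': [-0.0, 0.124, 0.992, -0.001], 'wrist_force': [-0.266, -0.338, -0.031], 'moment': [-0.002, -0.024, 0.036], 'gripper_force': 0.0, 'grip_width': 1.0}
scene 43.553071485540976 322.7736481262327 243.63005651910154 [[0.8125, -0.5827, 0.0199, -0.3437], [-0.4173, -0.6051, -0.6781, 0.2791], [0.4071, 0.5426, -0.7347, 1.4908], [0.0, 0.0, 0.0, 1.0]] 0.9961328125
top 45.23074664095027 323.73414764652296 234.25566591182888 [[-0.0932, -0.9956, 0.0033, 0.0271], [-0.9751, 0.0906, -0.2024, 0.4351], [0.2012, -0.0221, -0.9793, 1.4629], [0.0, 0.0, 0.0, 1.0]] 0.9959212239583334
```

View pics/scene0.png

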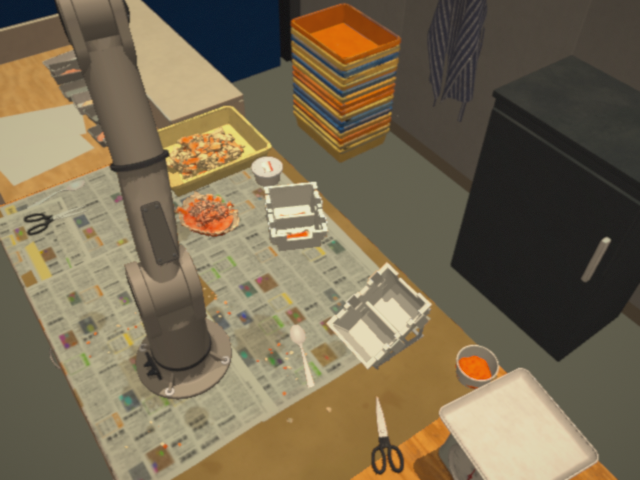

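View pics/top0.png

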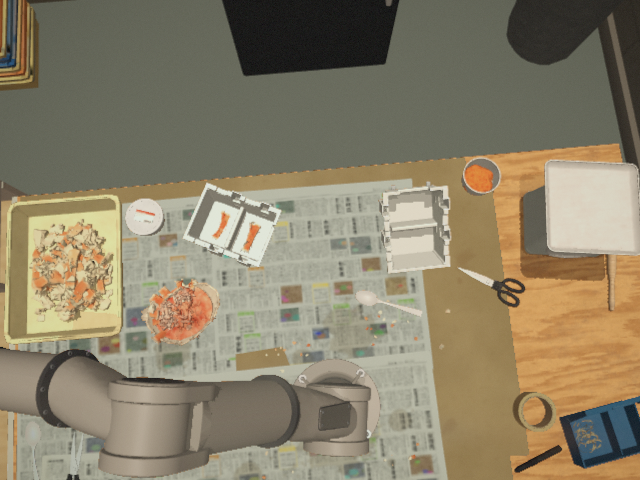

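The top view shows the clean tote on the rack around (417,228) and the loaded tote around (232,225). The lidded tub is at (144,217), the open tub at (481,176) and the shears at (495,285). Next I'll enlarge both totes.

```bash
cat > h.py <<'E'
import numpy as np,cv2
from workcell import get_obs,imaging,job
def cal(n):
    c=imaging.calibration(n);return 240/np.tan(np.radians(c["fovy"])/2),c["cx"],c["cy"],np.array(c["view"])
def cloud(n,d):
    f,cx,cy,V=cal(n);v,u=np.mgrid[:480,:640]
    P=np.stack([(u-cx)/f*d,(v-cy)/f*d,d],-1)
    return (P-V[:3,3])@V[:3,:3]
def proj(n,X):
    f,cx,cy,V=cal(n);q=np.atleast_2d(X)@V[:3,:3].T+V[:3,3]
    return q[:,:2]/q[:,2:]*f+[cx,cy]
def ray(n,uv):
    f,cx,cy,V=cal(n);R=V[:3,:3];uv=np.atleast_2d(uv)
    w=np.c_[(uv-[cx,cy])/f,np.ones(len(uv))]@R;return -R.T@V[:3,3],w/np.linalg.norm(w,axis=1)[:,None]
def onz(n,uv,z):
    o,w=ray(n,uv);return o+w*((z-o[2])/w[:,2])[:,None]
def tri(a,ua,b,ub):
    o1,w1=ray(a,ua);o2,w2=ray(b,ub);out=[]
    for p,q in zip(w1,w2):
        A=[np.eye(3)-np.outer(k,k) for k in(p,q)];x=np.linalg.solve(A[0]+A[1],A[0]@o1+A[1]@o2)
        g=np.dot(np.cross(p,q),o2-o1)/np.linalg.norm(np.cross(p,q));out.append(np.r_[x,g])
    return np.array(out)
E
python3 - <<'E'
from h import *
T={n:np.load(f"pics/{n}0.npz") for n in("scene","top")}
def crop(n,u,v,w,h,s):
    return cv2.resize(T[n]["p"][v:v+h,u:u+w,::-1],(w*s,h*s),interpolation=cv2.INTER_CUBIC)
a=crop("top",375,180,80,100,5);b=crop("top",180,178,106,94,5);
cv2.imwrite("pics/t.png",np.hstack([np.pad(a,((0,0),(0,0),(0,0))),b[:500] if b.shape[0]>=500 else np.pad(b,((0,500-b.shape[0]),(0,0),(0,0)))])[:, :800])
a=crop("scene",322,260,114,112,4);b=crop("scene",258,178,76,74,5)
b=np.pad(b,((0,448-b.shape[0]),(0,0),(0,0)));cv2.imwrite("pics/s.png",np.hstack([a,b])[:, :800])
for n in T:
    d=T[n]["d"];W=cloud(n,d);p=T[n]["p"].astype(int)
    white=(p.min(-1)>110)&(p.max(-1)-p.min(-1)<40)
    for nm,uv in (("rack",(418,228)),("load",(232,225))):
        pass
    for nm,box in(("rack",(.45,.8,-.35,0)),("load",(.4,.8,.2,.6))):
        m=(W[...,0]>box[0])&(W[...,0]<box[1])&(W[...,1]>box[2])&(W[...,1]<box[3])&(W[...,2]>.02)&(d>0)
        q=W[m];print(n,nm,m.sum(),q.min(0).round(3),q.max(0).round(3),np.median(W[(W[...,2]<.02)&(W[...,2]>-.02)][:,2]).round(4))
E
```

```text
scene rack 2308 [ 0.45  -0.326  0.022] [ 0.531 -0.157  0.195] 0.0015
scene load 2943 [0.4  0.2  0.02] [0.593 0.6   0.09 ] 0.0015
top rack 2012 [ 0.45  -0.322  0.067] [ 0.536 -0.155  0.194] 0.0016
top load 3928 [0.4  0.2  0.02] [0.591 0.6   0.089] 0.0016
```

View pics/t.png

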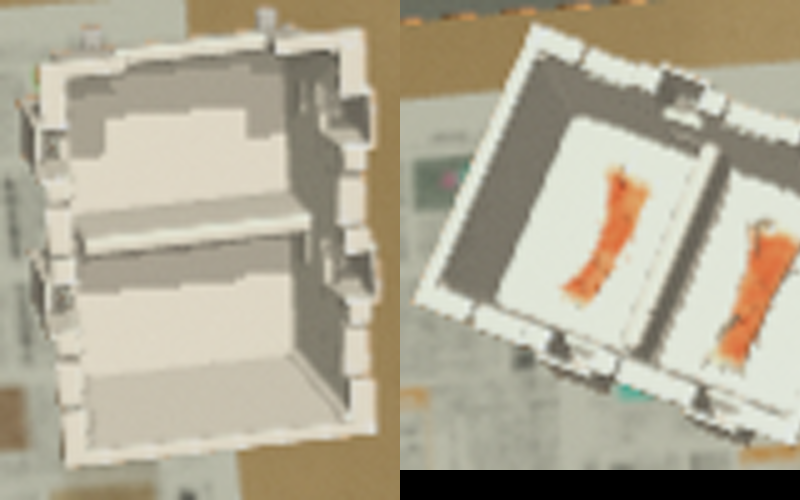

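View pics/s.png

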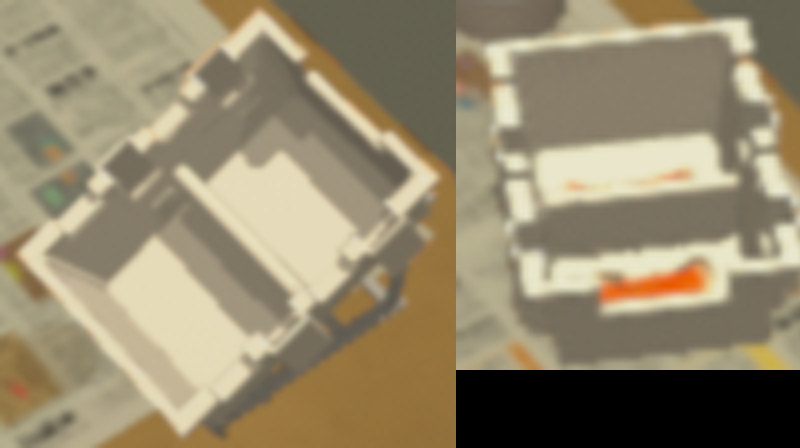

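The crops show both totes clearly. On the rack tote the divider runs left to right, and its low front is at the top, uphill. The loaded tote's low front faces -y, toward the scene camera. Next I'll measure the poses from the depth and colour data.

```bash
cat > m.py <<'E'
from h import *
T={n:np.load(f"pics/{n}0.npz") for n in("scene","top")}
C={};COL={}
for n in T:
    W=cloud(n,T[n]["d"]);C[n]=W;COL[n]=T[n]["p"].astype(int)
def rng(W,b): return (W[...,0]>b[0])&(W[...,0]<b[1])&(W[...,1]>b[2])&(W[...,1]<b[3])&(W[...,2]>b[4])&(W[...,2]<b[5])
if __name__=="__main__":
  for n in T:
    # loaded: rim by height band
    W=C[n];m=rng(W,(.25,.8,.1,.5,.06,.1));k,l,st,ce=cv2.connectedComponentsWithStats(m.astype(np.uint8),connectivity=8)
    i=1+np.argmax(st[1:,4]);q=W[l==i];print(n,"load rim px",st[i],"z med/95",np.percentile(q[:,2],[5,50,95]).round(4))
    q=q[(q[:,2]>.072)&(q[:,2]<.09)];r=cv2.minAreaRect((q[:,:2]*1000).astype(np.float32));print("  rect",np.round(r[0],1),np.round(r[1],1),round(r[2],2))
    # clean
    m=rng(W,(.25,.6,-.4,-.05,.03,.25));k,l,st,ce=cv2.connectedComponentsWithStats(m.astype(np.uint8),connectivity=8)
    i=1+np.argmax(st[1:,4]);q=W[l==i];print(n,"clean",st[i],q.min(0).round(3),q.max(0).round(3))
    # plane through floor: bright horizontalish points, ransac over planes
    rg=np.random.default_rng(0);best=None;found=[]
    Q=q.copy()
    for t in range(3):
        bc=0
        for _ in range(1500):
            a=Q[rg.choice(len(Q),3,False)];nn=np.cross(a[1]-a[0],a[2]-a[0]);s=np.linalg.norm(nn)
            if s<1e-4: continue
            nn/=s;
            if nn[2]<0: nn=-nn
            if nn[2]<.75: continue
            c=(abs((Q-a[0])@nn)<.0025).sum()
            if c>bc: bc,bn,b0=c,nn,a[0]
        inl=abs((Q-b0)@bn)<.003;c0=Q[inl].mean(0);u,s,vt=np.linalg.svd(Q[inl]-c0);bn=vt[2]*np.sign(vt[2][2])
        print("  plane",bc,c0.round(4),bn.round(4),"tilt",np.degrees(np.arccos(bn[2])).round(2),"yaw",np.degrees(np.arctan2(-bn[1],-bn[0])).round(2),"d",(c0@bn).round(4));Q=Q[~inl]
E
python3 m.py
```

```text
scene load rim px [264 182  63  58 928] z med/95 [0.0619 0.0749 0.0836]
  rect [475.2 217.1] [218.7 166.2] 63.75
scene clean [ 326  262  106  107 5786] [ 0.309 -0.328  0.03 ] [ 0.531 -0.157  0.195]
  plane 1400 [ 0.446  -0.2352  0.0726] [-0.5034 -0.0221  0.8638] tilt 30.25 yaw 2.51 d -0.1566
  plane 458 [ 0.3955 -0.2449  0.1303] [-0.4899  0.012   0.8717] tilt 29.34 yaw -1.41 d -0.0831
  plane 353 [ 0.4284 -0.2294  0.0679] [-0.4988 -0.0372  0.8659] tilt 30.01 yaw 4.27 d -0.1464
top load rim px [ 182  183   97   85 1246] z med/95 [0.0628 0.077  0.0846]
  rect [476.8 220. ] [212.1 166.8] 64.23
top clean [ 378  181   73   93 5345] [ 0.314 -0.324  0.03 ] [ 0.536 -0.155  0.194]
  plane 1317 [ 0.4475 -0.24    0.073 ] [-0.4996  0.003   0.8663] tilt 29.97 yaw -0.35 d -0.1611
  plane 418 [ 0.394  -0.2434  0.1275] [-0.5071 -0.039   0.861 ] tilt 30.57 yaw 4.39 d -0.0805
  plane 341 [ 0.4512 -0.2464  0.0698] [-0.5015  0.0031  0.8652] tilt 30.1 yaw -0.36 d -0.1666
```

```bash
cat > m2.py <<'E'
from m import *
def Rt(yaw,tilt):
    c,s=np.cos(yaw),np.sin(yaw);Z=np.array([[c,-s,0],[s,c,0],[0,0,1]])
    a=np.cos(tilt),np.sin(tilt);return Z@np.array([[a[0],0,-a[1]],[0,1,0],[a[1],0,a[0]]])
for n in T:
    W=C[n]
    # loaded end heights & rim in tote frame (x at -116 deg)
    R=Rt(np.radians(-116),0);L=(W-[.476,.2185,0])@R
    for e in(-1,1):
        for lo,hi in((-.03,.03),(.05,.075),(-.075,-.05)):
            s=(e*L[...,0]>.088)&(e*L[...,0]<.106)&(L[...,1]>lo)&(L[...,1]<hi);print(n,"load end",e,lo,np.percentile(L[s][:,2],90).round(4),end=" ")
    print()
    top=(L[...,2]>.074)&(L[...,2]<.088)&(abs(L[...,0])<.12)&(abs(L[...,1])<.1);q=L[top];r=cv2.minAreaRect((q[:,:2]*1000).astype(np.float32))
    print(" rim x",np.percentile(q[:,0],[.5,2,98,99.5]).round(4),"y",np.percentile(q[:,1],[.5,2,98,99.5]).round(4))
    dv=(abs(L[...,0])<.02)&(abs(L[...,1])<.05)&(L[...,2]>.043)&(L[...,2]<.056);q=L[dv];print(" divider top x",np.percentile(q[:,0],[5,50,95]).round(4),"slope deg",np.degrees(np.polyfit(q[:,1],q[:,0],1)[0]).round(2),"z",np.median(q[:,2]).round(4))
    # clean: tote frame with yaw 0, guess origin
    best=None
    R=Rt(0,np.radians(30));o=np.array([.42,-.24,0]);o[2]=((-.159-.004)-o@R[:,2])/R[2,2]
    K=(W-o)@R
    dv=(abs(K[...,0])<.05)&(abs(K[...,1])<.045)&(K[...,2]>.044)&(K[...,2]<.056);q=K[dv]
    print(" clean o",o.round(4),"div top x",np.percentile(q[:,0],[5,50,95]).round(4),"z",np.median(q[:,2]).round(4),"yaw",np.degrees(-np.polyfit(q[:,1],q[:,0],1)[0]).round(2),len(q))
    rim=(abs(K[...,0])<.16)&(abs(K[...,1])<.12)&(K[...,2]>.073)&(K[...,2]<.09);q=K[rim];r=cv2.minAreaRect((q[:,:2]*1000).astype(np.float32));print(" rim rect",np.round(r[0],1),np.round(r[1],1),round(r[2],2),np.percentile(q[:,0],[1,99]).round(4),np.percentile(q[:,1],[1,99]).round(4))
    bk=(K[...,2]>.074)&(K[...,2]<.086)&(abs(K[...,1])<.06);q=K[bk&(K[...,0]<0)&(K[...,0]>-.13)];print(" back rim x",np.percentile(q[:,0],[5,50,95]).round(4),"yaw",np.degrees(-np.polyfit(q[:,1],q[:,0],1)[0]).round(2))
    fr=(abs(K[...,1])<.03)&(K[...,0]>.06)&(K[...,0]<.13);print(" front z/x max",np.percentile(K[fr][:,2],98).round(4),np.percentile(K[fr][:,0],95).round(4))
E
python3 m2.py
python3 - <<'E'
from h import *
from scipy.spatial.transform import Rotation as R
o=get_obs();q=o["ee_rot"];m=R.from_quat([q[1],q[2],q[3],q[0]]).as_matrix();print(m.round(3),np.degrees(np.arctan2(m[1,1],m[0,1])))
E
```

```text
scene load end -1 -0.03 0.0781 scene load end -1 0.05 0.0801 scene load end -1 -0.075 0.0804 scene load end 1 -0.03 0.0534 scene load end 1 0.05 0.0788 scene load end 1 -0.075 0.079 
 rim x [-0.1049 -0.1033  0.1088  0.1107] y [-0.0829 -0.0819  0.0801  0.0817]
 divider top x [-0.0015  0.0047  0.0096] slope deg -0.61 z 0.0484
 clean o [ 0.42   -0.24    0.0543] div top x [0.0213 0.026  0.0303] z 0.0486 yaw 1.1 137
 rim rect [26.1 -2.7] [209.9 169.8] 1.08 [-0.0789  0.1304] [-0.0862  0.0809]
 back rim x [-0.0787 -0.0741 -0.07  ] yaw 0.3
 front z/x max 0.0556 0.1253
top load end -1 -0.03 0.0811 top load end -1 0.05 0.0825 top load end -1 -0.075 0.0819 top load end 1 -0.03 0.057 top load end 1 0.05 0.0823 top load end 1 -0.075 0.083 
 rim x [-0.1068 -0.1053  0.1029  0.1037] y [-0.0829 -0.0819  0.0811  0.0825]
 divider top x [-0.0059 -0.0007  0.004 ] slope deg -0.2 z 0.0489
 clean o [ 0.42   -0.24    0.0543] div top x [0.0241 0.0288 0.0336] z 0.0475 yaw 0.28 122
 rim rect [27.8  0.3] [212.5 166.5] 1.04 [-0.0772  0.1337] [-0.0817  0.0836]
 back rim x [-0.0769 -0.0719 -0.0674] yaw 0.89
 front z/x max 0.0545 0.1277
[[-0.969  0.246 -0.   ]
 [ 0.246  0.969 -0.002]
 [-0.    -0.002 -1.   ]] 75.74532193067228
```

The loaded tote is centred near (0.4755, 0.2175) with heading -116°, and its front measures 55 mm high, as it should. The clean tote's origin is near (0.443, -0.241, 0.068), heading +0.8°, tilt 30°. I'll travel to the rack now.

```bash
python3 -m handwheel '[[[0.70,-0.62,0.17,-0.2,0],[0.70,-0.62,0.17,-0.2,0],[0.70,-0.62,0.17,-0.2,0],[0.70,-0.62,0.17,-0.2,0],[0.70,-0.62,0.17,-0.2,0],[0.70,-0.62,0.17,-0.2,0],[0.70,-0.62,0.17,-0.2,0],[0.70,-0.62,0.17,-0.2,0]]]' 20
python3 -m handwheel '[[[0,-0.85,0,-0.2,0],[0,-0.85,0,-0.2,0],[0,-0.85,0,-0.2,0],[0,-0.85,0,-0.2,0],[0,-0.85,0,-0.2,0],[0,-0.85,0,-0.2,0],[0,-0.85,0,-0.2,0],[0,-0.85,0,-0.2,0]]]'
```

```text
time_s: 0.77
position: [0.4127, 0.4351, 0.291]
ee_rot: [-0.0, 0.425, 0.905, -0.0]
wrist_force: [-0.1, 0.5, -0.2]
grip_width: 0.997
gripper_force: 0.0
time_s: 1.43
position: [0.411, 0.1014, 0.2907]
ee_rot: [-0.0, 0.684, 0.73, -0.0]
wrist_force: [0.8, -0.9, 0.5]
grip_width: 0.999
gripper_force: 0.0
```

```bash
python3 -m handwheel '[[[0.03,-0.856,-0.1,-0.016,0.45],[0.03,-0.856,-0.1,-0.016,0.45],[0.03,-0.856,-0.1,-0.016,0.45],[0.03,-0.856,-0.1,-0.016,0.45],[0.03,-0.856,-0.1,-0.016,0.45],[0.03,-0.856,-0.1,-0.016,0.45],[0.03,-0.856,-0.1,-0.016,0.45],[0.03,-0.856,-0.1,-0.016,0.45]]]'
python3 -m handwheel '[[[0,-0.022,-0.2,0,0.45],[0,-0.022,-0.3,0,0.45],[0,-0.022,-0.3,0,0.45],[0,-0.022,-0.3,0,0.45],[0,-0.022,-0.3,0,0.45],[0,-0.022,-0.3,0,0.45],[0,-0.022,-0.3,0,0.45],[0,-0.022,-0.3,0,0.45]]]'
python3 - <<'E'
from h import *
p,d=imaging.grab_frame("scene");q,e=imaging.grab_frame("top")
cv2.imwrite("pics/a1.png",np.hstack([cv2.resize(p[200:390,300:460,::-1],(400,475)),cv2.resize(q[150:320,350:493,::-1],(400,475))]))
E
```

```text
time_s: 2.1
position: [0.4229, -0.2291, 0.2523]
ee_rot: [0.0, 0.701, 0.713, 0.001]
wrist_force: [0.8, 1.2, 0.5]
grip_width: 0.544
gripper_force: 0.0
time_s: 2.77
position: [0.4249, -0.2363, 0.1344]
ee_rot: [0.002, 0.701, 0.713, 0.001]
wrist_force: [0.8, -0.4, 0.5]
grip_width: 0.548
gripper_force: 0.0
```

View pics/a1.png

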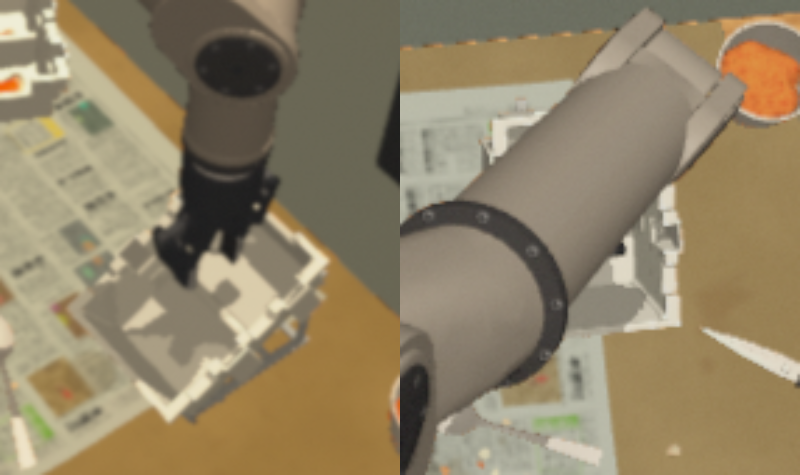

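The scene view shows the fingers at about (180,260) and (235,250), one on each side of the divider. I'll descend slowly.

```bash
python3 -m handwheel '[[[-0.004,-0.01,-0.02,0,0.45],[-0.004,-0.01,-0.04,0,0.45],[-0.004,-0.01,-0.06,0,0.45],[-0.004,-0.01,-0.075,0,0.45],[-0.004,-0.01,-0.09,0,0.45],[-0.004,-0.01,-0.1,0,0.45],[-0.004,-0.01,-0.11,0,0.45],[-0.004,-0.01,-0.115,0,0.45]]]'
```

```text
time_s: 3.53
position: [0.4215, -0.2402, 0.0856]
ee_rot: [-0.0, 0.702, 0.712, -0.0]
wrist_force: [-0.9, 0.2, 0.1]
grip_width: 0.551
gripper_force: 0.0
```

```bash
python3 -m handwheel '[[[0.004,0,0,0,0.6],[0.004,0,0,0,0.7],[0.004,0,0,0,0.8],[0.004,0,0,0,0.9],[0.004,0,0.005,0,1],[0.004,0,0.01,0,1],[0.004,0,0.015,0,1],[0.004,0,0.02,0,1]]]' 20
```

```text
time_s: 4.2
position: [0.4225, -0.2401, 0.0944]
ee_rot: [-0.001, 0.702, 0.712, -0.0]
wrist_force: [0.9, -0.6, -0.7]
grip_width: 0.22
gripper_force: 18.1
```

```bash
python3 -m handwheel '[[[0,0,0.015,0,1],[0,0,0.03,0,1],[0,0,0.045,0,1],[0,0,0.06,0,1],[0,0,0.075,0,1],[0,0,0.09,0,1],[0,0,0.105,0,1],[0,0,0.12,0,1]]]'
python3 -m handwheel '[[[0,0,0.03,0,1],[0,0,0.06,0,1],[0,0,0.09,0,1],[0,0,0.12,0,1],[0,0,0.15,0,1],[0,0,0.18,0,1],[0,0,0.2,0,1],[0,0,0.2,0,1]]]'
python3 - <<'E'
from h import *
p,d=imaging.grab_frame("scene");q,e=imaging.grab_frame("top")
cv2.imwrite("pics/a2.png",np.hstack([cv2.resize(p[170:360,300:460,::-1],(400,475)),cv2.resize(q[130:300,350:493,::-1],(400,475))]))
E
```

```text
time_s: 4.87
position: [0.4229, -0.2402, 0.1427]
ee_rot: [-0.0, 0.702, 0.712, -0.0]
wrist_force: [-0.1, -0.4, -4.3]
grip_width: 0.111
gripper_force: 19.7
time_s: 5.53
position: [0.4244, -0.2407, 0.2242]
ee_rot: [0.001, 0.702, 0.713, 0.001]
wrist_force: [0.2, -0.3, -4.1]
grip_width: 0.111
gripper_force: 19.7
```

View pics/a2.png

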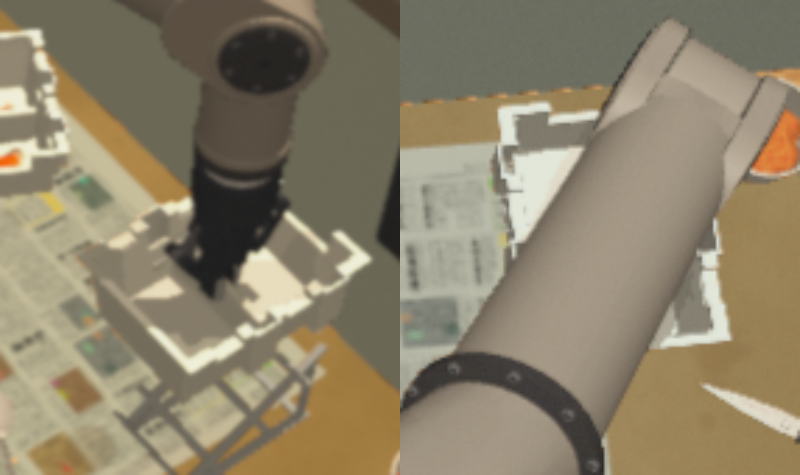

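The tote hangs level in both views, and the 9.4 mm grip width matches the divider. I'll firm up the grip and carry it across while turning.

```bash
python3 -m handwheel '[[[0.03,0.02,0.02,0.01,1],[0.06,0.08,0.04,0.03,1],[0.08,0.15,0.05,0.05,1],[0.1,0.22,0.05,0.075,1],[0.12,0.3,0.05,0.1,1],[0.13,0.38,0.05,0.125,1],[0.13,0.46,0.05,0.15,1],[0.13,0.54,0.05,0.175,1]]]' 40
python3 -m handwheel '[[[0,0.08,0,0.025,1],[0,0.16,0,0.05,1],[0,0.24,0,0.075,1],[0,0.32,0,0.1,1],[0,0.4,0,0.125,1],[0,0.48,0,0.15,1],[0,0.56,0,0.17,1],[0,0.605,0,0.176,1]]]'
python3 -m handwheel '[[[0,0,0,0,1],[0,0,0,0,1],[0,0,0,0,1],[0,0,0,0,1],[0,0,0,0,1],[0,0,0,0,1],[0,0,0,0,1],[0,0,0,0,1]]]'
python3 - <<'E'
from h import *
o=get_obs();q=o["ee_rot"];print("yaw",90-2*np.degrees(np.arctan2(q[1],q[2])),o["position"])
for n in("scene","top"):
    p,d=imaging.grab_frame(n);np.savez(f"pics/{n}1.npz",p=p,d=d);cv2.imwrite(f"pics/{n}1.png",p[:,:,::-1])
P=[np.load(f"pics/{n}1.npz")["p"][:,:,::-1] for n in("scene","top")]
cv2.imwrite("pics/a3.png",np.hstack([cv2.resize(P[0][120:310,220:380],(400,475)),cv2.resize(P[1][130:300,150:293],(400,475))]))
E
```

```text
time_s: 6.3
position: [0.4753, -0.0221, 0.242]
ee_rot: [-0.0, 0.48, 0.877, -0.0]
wrist_force: [-0.1, 0.3, -4.3]
grip_width: 0.107
gripper_force: 46.0
time_s: 6.97
position: [0.4743, 0.2228, 0.2416]
ee_rot: [-0.001, 0.221, 0.975, 0.0]
wrist_force: [1.0, 0.3, -4.5]
grip_width: 0.105
gripper_force: 46.0
time_s: 7.63
position: [0.4754, 0.2174, 0.2424]
ee_rot: [-0.0, 0.225, 0.974, 0.0]
wrist_force: [0.4, 0.7, -4.0]
grip_width: 0.107
gripper_force: 46.0
yaw 64.004527211027 [0.47537411 0.21741069 0.24235285]
```

View pics/a3.png

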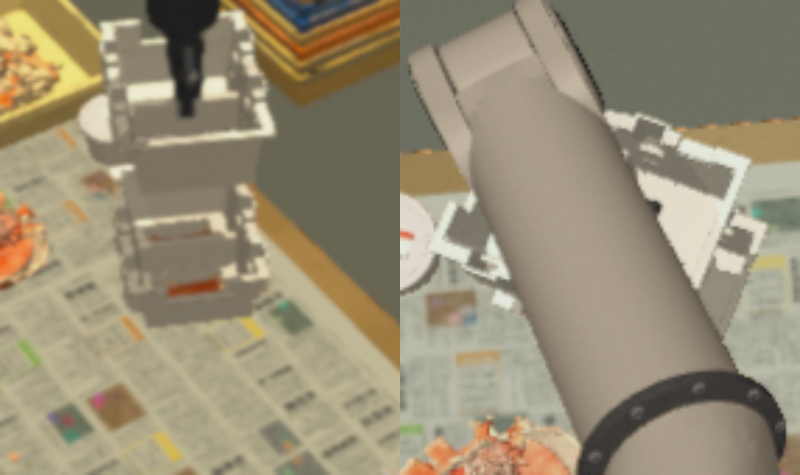

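The clean tote hangs above the loaded one, with its full-height back toward the camera and its low front at the far end, opposite the lower tote's. I'll measure the hanging pose relative to the loaded tote.

```bash
cat > m3.py <<'E'
from h import *
import sys
k=sys.argv[1] if len(sys.argv)>1 else "1"
tcp=get_obs()["position"]
a=np.radians(64);R=np.array([[np.cos(a),-np.sin(a),0],[np.sin(a),np.cos(a),0],[0,0,1]])
for n in("scene","top"):
    z=np.load(f"pics/{n}{k}.npz");W=cloud(n,z["d"]);p=z["p"].astype(int);L=(W-[tcp[0],tcp[1],0])@R
    w=(p.min(-1)>60)&(p.max(-1)-p.min(-1)<45)
    b=w&(abs(L[...,0])<.125)&(abs(L[...,1])<.095)
    zz=L[b][:,2]-tcp[2]; 
    ring=b&((abs(L[...,0])>.09)|(abs(L[...,1])>.062))
    q=L[ring&(L[...,2]>tcp[2]-.01)&(L[...,2]<tcp[2]+.08)]
    h,e=np.histogram(q[:,2]-tcp[2],np.arange(-.01,.08,.004));zt=e[np.argmax(h)]+.002
    q=q[abs(q[:,2]-tcp[2]-zt)<.006];A=np.c_[q[:,:2],np.ones(len(q))];c,*_=np.linalg.lstsq(A,q[:,2]-tcp[2],rcond=None)
    print(n,len(q),"rim above tcp",c[2].round(4),"tilt deg x,y",np.degrees(c[:2]).round(2),"x",np.percentile(q[:,0],[.5,2,98,99.5]).round(4),"y",np.percentile(q[:,1],[.5,2,98,99.5]).round(4))
    f=L[b&(L[...,0]<-.08)&(abs(L[...,1])<.05)&(abs(L[...,2]-tcp[2]-zt)<.008)]
    if len(f)>10: print("  back wall slope deg",np.degrees(-np.polyfit(f[:,1],f[:,0],1)[0]).round(2),len(f))
    f=w&(abs(L[...,0])<.13)&(abs(L[...,1])<.1)&(abs(L[...,2]-.08)<.008);q=L[f]
    if len(q): print("  loaded rim visible",len(q),"x",np.percentile(q[:,0],[1,99]).round(4),"y",np.percentile(q[:,1],[1,99]).round(4))
E
python3 m3.py
```

```text
scene 607 rim above tcp 0.0476 tilt deg x,y [-0.11  0.25] x [-0.1114 -0.1088  0.1015  0.1066] y [-0.0825 -0.0812  0.0809  0.0818]
  back wall slope deg 0.96 109
  loaded rim visible 355 x [-0.1087  0.1044] y [-0.0809  0.0827]
top 587 rim above tcp 0.0489 tilt deg x,y [-0.37  0.91] x [-0.1037 -0.1033  0.1048  0.1062] y [-0.0831 -0.0815  0.0814  0.0825]
  back wall slope deg 0.48 142
  loaded rim visible 171 x [-0.1025  0.1055] y [-0.0805  0.0784]
```

Relative to the loaded tote it is aligned to about 1 mm and is level within measurement noise. Its underside is 32 mm below the TCP, so it should seat at TCP z ≈ 0.098.

```bash
python3 -m handwheel '[[[0,0,-0.03,0,1],[0,0,-0.08,0,1],[0,0,-0.13,0,1],[0,0,-0.18,0,1],[0,0,-0.23,0,1],[0,0,-0.27,0,1],[0,0,-0.29,0,1],[0,0,-0.31,0,1]]]'
python3 -m handwheel '[[[0,0,0,0,1],[0,0,-0.005,0,1],[0,0,-0.01,0,1],[0,0,-0.015,0,1],[0,0,-0.02,0,1],[0,0,-0.025,0,1],[0,0,-0.03,0,1],[0,0,-0.03,0,1]]]'
python3 - <<'E'
from h import *
for n in("scene","top"):
    p,d=imaging.grab_frame(n);np.savez(f"pics/{n}2.npz",p=p,d=d)
E
python3 m3.py 2
```

```text
time_s: 8.4
position: [0.4753, 0.2178, 0.1177]
ee_rot: [-0.0, 0.225, 0.974, -0.0]
wrist_force: [0.5, 0.6, -3.5]
grip_width: 0.102
gripper_force: 45.9
time_s: 9.07
position: [0.4751, 0.2177, 0.106]
ee_rot: [-0.0, 0.225, 0.974, -0.0]
wrist_force: [-0.3, 0.3, -4.3]
grip_width: 0.106
gripper_force: 45.9
scene 555 rim above tcp 0.048 tilt deg x,y [ 0.17 -0.05] x [-0.1106 -0.1094  0.101   0.1028] y [-0.0822 -0.0803  0.0816  0.0827]
  back wall slope deg 0.26 102
  loaded rim visible 790 x [-0.1086  0.0907] y [-0.0797  0.0819]
top 411 rim above tcp 0.0504 tilt deg x,y [0.17 0.08] x [-0.1037 -0.1032  0.1046  0.1064] y [-0.083  -0.0814  0.077   0.0783]
  back wall slope deg 0.13 141
  loaded rim visible 997 x [-0.1024  0.0035] y [-0.0731  0.0743]
```

```bash
python3 -m handwheel '[[[0,0,-0.002,0,1],[0,0,-0.004,0,1],[0,0,-0.006,0,1],[0,0,-0.008,0,1],[0,0,-0.01,0,1],[0,0,-0.012,0,1],[0,0,-0.012,0,1],[0,0,-0.012,0,1]]]'
python3 -m handwheel '[[[0,0,-0.001,0,1],[0,0,-0.002,0,1],[0,0,-0.003,0,1],[0,0,-0.004,0,1],[0,0,-0.005,0,1],[0,0,-0.006,0,1],[0,0,-0.006,0,1],[0,0,-0.006,0,1]]]'
```

```text
time_s: 9.83
position: [0.4753, 0.2177, 0.1014]
ee_rot: [-0.0, 0.225, 0.974, -0.0]
wrist_force: [1.0, 0.9, -4.3]
grip_width: 0.106
gripper_force: 45.9
time_s: 10.5
position: [0.4753, 0.2177, 0.099]
ee_rot: [-0.0, 0.225, 0.974, -0.0]
wrist_force: [-0.8, 0.2, -3.9]
grip_width: 0.106
gripper_force: 45.9
```

```bash
python3 -m handwheel '[[[0,0,-0.001,0,1],[0,0,-0.002,0,1],[0,0,-0.003,0,1],[0,0,-0.004,0,1],[0,0,-0.004,0,1],[0,0,-0.004,0,1],[0,0,-0.004,0,1],[0,0,-0.004,0,1]]]'
python3 -m handwheel '[[[0,0,-0.001,0,1],[0,0,-0.002,0,1],[0,0,-0.003,0,1],[0,0,-0.003,0,1],[0,0,-0.003,0,1],[0,0,-0.003,0,1],[0,0,-0.003,0,1],[0,0,-0.003,0,1]]]'
```

```text
time_s: 11.17
position: [0.4753, 0.2177, 0.0975]
ee_rot: [0.0, 0.225, 0.974, 0.0]
wrist_force: [-0.2, 0.5, -4.4]
grip_width: 0.103
gripper_force: 45.9
time_s: 11.83
position: [0.4754, 0.2178, 0.0964]
ee_rot: [0.0, 0.225, 0.974, 0.0]
wrist_force: [-0.1, 0.0, 0.2]
grip_width: 0.108
gripper_force: 46.4
```

Contact: the wrist now carries no weight at z = 0.0964, close to the predicted seating height. I'll check it before letting go.

```bash
python3 -m handwheel '[[[0,0,-0.001,0,1],[0,0,-0.001,0,1],[0,0,-0.001,0,1],[0,0,-0.001,0,1],[0,0,-0.001,0,1],[0,0,-0.001,0,1],[0,0,-0.001,0,1],[0,0,-0.001,0,1]]]' 20
python3 - <<'E'
from h import *
for n in("scene","top"):
    p,d=imaging.grab_frame(n);np.savez(f"pics/{n}3.npz",p=p,d=d)
E
python3 m3.py 3
```

```text
time_s: 12.5
position: [0.4754, 0.2179, 0.0963]
ee_rot: [0.0, 0.225, 0.974, 0.0]
wrist_force: [-2.4, -0.3, 5.6]
grip_width: 0.103
gripper_force: 47.3
scene 526 rim above tcp 0.0481 tilt deg x,y [-0.1   0.18] x [-0.1108 -0.1091  0.1017  0.1053] y [-0.0823 -0.0809  0.0814  0.0828]
  back wall slope deg 1.02 104
  loaded rim visible 733 x [-0.1085  0.0933] y [-0.0801  0.0821]
top 482 rim above tcp 0.0485 tilt deg x,y [-0.45  0.75] x [-0.1035 -0.103   0.1056  0.1068] y [-0.0828 -0.0812  0.077   0.0785]
  back wall slope deg -0.04 142
  loaded rim visible 459 x [-0.103   0.1015] y [-0.0763  0.0768]
```

The rim is at about 0.145 m, against 0.146 m if seated and 0.136 m if nested, and it is level. I'll release and rise.

```bash
python3 -m handwheel '[[[0,0,0.001,0,0.9],[0,0,0.001,0,0.85],[0,0,0.001,0,0.8],[0,0,0.001,0,0.75],[0,0,0.001,0,0.7],[0,0,0.001,0,0.7],[0,0,0.001,0,0.7],[0,0,0.001,0,0.7]]]'
python3 -m handwheel '[[[0,0,0.01,0,0.7],[0,0,0.03,0,0.7],[0,0,0.06,0,0.7],[0,0,0.1,0,0.7],[0,0,0.16,0,0.7],[0,0,0.22,0,0.7],[0,0,0.3,0,0.7],[0,0,0.4,0,0.7]]]'
python3 -m handwheel '[[[-0.05,-0.1,0.02,0,0.5],[-0.05,-0.2,0.02,0,0.5],[-0.05,-0.3,0.02,0,0.5],[-0.05,-0.4,0.02,0,0.5],[-0.05,-0.5,0.02,0,0.5],[-0.05,-0.6,0.02,0,0.5],[-0.05,-0.7,0.02,0,0.5],[-0.05,-0.7,0.02,0,0.5]]]'
python3 - <<'E'
from h import *
P=[]
for n in("scene","top"):
    p,d=imaging.grab_frame(n);np.savez(f"pics/{n}4.npz",p=p,d=d);P.append(p[:,:,::-1])
    o=np.load(f"pics/{n}0.npz");W0=cloud(n,o["d"]);W=cloud(n,d)
    print(n,get_obs()["position"].round(3))
    a=np.radians(64);R=np.array([[np.cos(a),-np.sin(a),0],[np.sin(a),np.cos(a),0],[0,0,1]])
    c=np.array([.4755,.2177,0]);L=(W-c)@R
    rg=(abs(L[...,0])<.12)&(abs(L[...,1])<.1);q=L[rg&(L[...,2]>.14)&(L[...,2]<.153)]
    A=np.c_[q[:,:2],np.ones(len(q))];k,*_=np.linalg.lstsq(A,q[:,2],rcond=None)
    print(" top rim z",k[2].round(4),"tilt",np.degrees(k[:2]).round(2),"x",np.percentile(q[:,0],[1,99]).round(4),"y",np.percentile(q[:,1],[1,99]).round(4))
    for e in(-1,1):
        s=rg&(e*L[...,0]>.088)&(abs(L[...,1])<.03)&(L[...,2]>.1);print("  end",e,np.percentile(L[s][:,2],90).round(4),end="")
    print()
cv2.imwrite("pics/a4.png",np.hstack([cv2.resize(P[0][140:280,220:340],(400,467),interpolation=cv2.INTER_CUBIC),cv2.resize(P[1][150:300,130:260],(400,467),interpolation=cv2.INTER_CUBIC)]))
E
```

```text
time_s: 13.27
position: [0.4753, 0.2178, 0.0963]
ee_rot: [0.0, 0.225, 0.974, 0.0]
wrist_force: [-0.4, 0.8, 0.2]
grip_width: 0.303
gripper_force: 0.0
time_s: 13.93
position: [0.4742, 0.2169, 0.257]
ee_rot: [-0.001, 0.225, 0.974, -0.001]
wrist_force: [0.5, 0.6, -0.9]
grip_width: 0.302
gripper_force: 0.0
time_s: 14.6
position: [0.4544, -0.0704, 0.2654]
ee_rot: [0.001, 0.23, 0.973, -0.0]
wrist_force: [-0.7, 0.3, -0.4]
grip_width: 0.502
gripper_force: 0.0
scene [ 0.455 -0.067  0.265]
 top rim z 0.1452 tilt [-0.11  0.22] x [-0.1098  0.1037] y [-0.0816  0.0827]
  end -1 0.1472  end 1 0.1218
top [ 0.455 -0.064  0.265]
 top rim z 0.1457 tilt [-0.03  0.24] x [-0.103   0.1065] y [-0.0824  0.0821]
  end -1 0.1506  end 1 0.1244
```

View pics/a4.png

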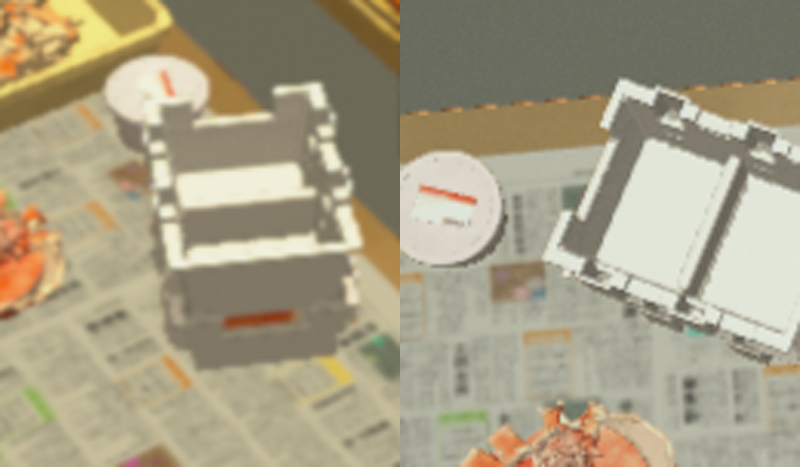

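The stack is seated and level: the rim is at 0.1455 m, the tilt is under 0.3°, and the low fronts are at opposite ends. The tub is untouched and the arm is clear, so I'll hand in.

```bash
python3 -m handwheel '[[[0,0,0,0,0.5],[0,0,0,0,0.5],[0,0,0,0,0.5],[0,0,0,0,0.5],[0,0,0,0,0.5],[0,0,0,0,0.5],[0,0,0,0,0.5],[0,0,0,0,0.5]]]' && python3 -c "
from workcell import job
print(job.hand_in())"
```

```text
time_s: 15.37
position: [0.4553, -0.0621, 0.2643]
ee_rot: [-0.0, 0.224, 0.974, -0.0]
wrist_force: [-0.3, -0.5, 0.5]
grip_width: 0.5
gripper_force: 0.0
the job is handed in; nothing more can be done
None
```

The empty tote is stacked on the loaded one with the low fronts at opposite ends, seated (rim at about 0.1455 m, 0.146 expected), level within 0.3° and released; I handed the job in at 15.4 s, and no verdict came back.

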